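Sweep the strip-down plate clear with the scraper from the parts bin

ROBOT

A 6-joint arm with a two-finger parallel gripper is mounted at the origin on the work surface. World frame = base frame: x ahead of the robot, y to its left, z up, the work surface at z = 0. Lengths are in mm, angles in rad, forces in N, time in s.
With the tool pointing down it reaches from about 425 to 1125 mm from the base axis. Payload 14.9 kg.
Tool frame: the origin (TCP) lies on the centre line of the jaws, within the pads' length; the fingertips stand 25 mm ahead of it and the grasp point (between the pads) lies 6 mm ahead of it; z points along the fingers, y is the direction in which the jaws open and shut (so a half turn about z gives the same grasp; the last joint's range is limited). The gripper opens to 91 mm and grips with 3 to 60 N. Pads are 32 mm wide; open, the fingers measure 118 mm over their backs; the gripper's body (76 mm by 178 mm) begins 60 mm behind the grasp point.
Start: joints at [1.134, 0.379, 1.734, -0, 1.028, -0.033], TCP at [275.049, 643.713, 238.932] pointing down, gripper open.
Joint ranges: [-2.77, 2.77], [-0.74, 2.19], [0, 2.66], [-1.06, 4.2], [0.31, 2.87], [-3.08, 3.08]. Speed limits (rad/s): [1.89, 1.89, 2.39, 3.14, 3.14, 3.14].

INTERFACE

Orientations are given as a rotation vector (axis times angle).
In Python, from bench import env, cams, order, finder gives the robot as it stands.
- The arm moves only by the tool servo_tool, never from a script. Its argument "plan" is text: rows parted by semicolons, each of 7 numbers parted by spaces: the shift along the tool's x, y, z in cm, then the turn, a rotation vector about the tool's x, y, z in rad, then the opening, from 0 (shut) to 1 (fully open). A call has exactly 10 rows; each row shifts and turns the commanded pose from where the row before left it, along the tool's axes as they then stand; what a row does not reach is not made up. A row lasts 1/8 s, in which the tool goes at most 62.5 mm and 10.7 degrees, less where a joint would pass 70% of its speed; a pose out of reach is approached as far as the arm can. A call with a gripper value outside its range is refused whole. The fingers move at their own pace and stop on an object; "force" is the grip in N (left out, the last holds). Time passes only in rows, so rows that do not move let the fingers close, or fill a call up. It gives the time, the measured TCP pose, the force and the opening at its end, in the units of the state.
- env.sense(): the state, without advancing time (a new reading comes with each control period).
- cams.grab_frame(name): name is "scene" or "top"; returns (picture, depth): 384x512x3 uint8, blue, green, red; 384x512 float32, mm along the optical axis (not along the pixel's ray), 0 where there is no reading.
- cams.calibration(name): a dict with "fov_y" (degrees; the focal length in pixels is half the picture's height over the tangent of half this angle, whatever the lens; pixels are square), "cx", "cy" (the principal point, pixels), "dist_coeffs" ([k1, k2, p1, p2, k3] as OpenCV has them; the pictures are not rectified), "camera_from_world" (4x4, takes a point from world to camera coordinates). Camera axes: x right, y down, z forward; pixel columns grow to the right and rows downward; lengths in mm; the calibration is good to about 2 mm. A picture is of the moment at which its call begins. calibration takes no time and is no camera call.
- order.hand_in(): hands the job in, once; it reports no verdict.
Trained networks look in the newest picture that a camera, given by its name, has taken for a name from the list of things; names that differ only in an ending like _2 or _b are one class to them, and where a whole thing is asked for, a point or a joint stands for the part that bears it (a point fixed in the world has none). Each returns a list of dicts, best first, with "p" (0 to 1); they miss things now and then, are a little off and sometimes report something else, mostly with a low value. They report only what shows in the picture. A call takes as long as a camera call. They do not tell look-alikes from the thing itself.
- finder.find_in(target, camera): "extent" ([left, top, width, height] in pixels, round what is visible of it).
- finder.trace(target, camera): "region" (384x512 bool, what is visible of it) and "extent" ([left, top, width, height] in pixels, round what is visible of it).
The state is a dict: "time": time; "q": joint angles; "dq": joint speeds; "joint_torque": joint torques, N m; "tcp_pos": TCP position; "tool_rot": TCP orientation; "ft_force": force on the tool from outside, world axes, zero at the start; "wrist_torque": the same for the moment, N m; "opening": finger opening in mm.
Only numpy, scipy, OpenCV 4.12 (cv2) and the standard library are available. Lean on these libraries where they do the work, as an engineer would, in place of code of your own. Each camera call takes 0.05 s, during which the arm holds its last target.

TASK

Find the scraper block among the parts in the bin, lift it out, and with it sweep the four loose bits of hardware off the raised plate, over its open front edge, into the scrap drawer that stands open below; do not touch the bits with the gripper. Then stand the scraper on its foot on the small rubber mat, let go, and push the drawer fully shut. Leave the other parts in the bin, and everything else on the bench where it is.

Things in the scene. Friction and masses are not known exactly. Their poses are not given: they have to be found in the camera images.
- scraper: The scraper: one rigid grey plastic piece, 72 mm tall. Foot block 24 (x) x 80 (y) x 20 mm high; on it, centred, an upright rib handle 16 (x) x 56 (y) mm, from 20 to 72 mm height. Take the rib across its 16 mm thickness. Starts upright, standing on the bin floor in any of six places. Origin: centre of the foot's underside, z up. About 90 g.
- bin: Open black parts bin, fixed: 235 (x) x 200 (y) mm outside, 45 mm high, walls and floor 5 mm. Origin: centre of its underside, on the bench.
- stand: Fixed stand with a raised aluminium plate: top 50 mm above the bench, flat for x = -60..60, y = -55..55 mm in this frame. Rails 12 mm high (top at 62 mm) border both sides (17 mm wide) and the back (8 mm wide). The front edge, x = -60 mm, is open; the drawer slides out below it along -x. Origin: on the bench under the plate's centre, z up.
- plate_top (a point): Centre of the plate's upper face; axes as the stand's.
- drawer (a joint): Scrap drawer under the plate, how far it is open in m: 0 fully shut, 0.07 the most; starts at 0.06 to 0.07. It slides stiffly (1 to 2 N) along the stand's x, opening to -x, and stays where it is left.
- drawer_in (a point): Centre of the drawer's inner floor, 8 mm above the bench; moves with the drawer, axes as the stand's. Inside 112 (x) x 122 (y) mm; walls 4 mm, their top 28 mm above this floor (36 mm above the bench). The rear part is under the plate.
- drawer_front (a point): Middle of the outer face of the drawer's pull, a black bar 50 mm wide (y) and 10 mm high that stands 6 mm proud of the drawer's front; 27 mm above the bench; the place to push. Moves with the drawer.
- mat: Thin dark rubber mat, fixed flat on the bench: 150 (x) x 130 (y) x 3 mm. Origin: centre of its underside.
- nut_a: Loose bit on the plate: steel hexagon nut 17 mm across flats, 8 mm high, 12 g. Origin: centre of its underside.
- nut_b: Loose bit on the plate: second nut, the same as nut_a.
- spacer: Loose bit on the plate: brass hexagon spacer lying on a flat, 26 mm long (x), 12 mm across flats, 18 g. Origin: middle of its underside.
- clamp: Loose bit on the plate: square steel clamp nut 18 x 18 x 9 mm, 16 g. Origin: centre of its underside.
- blank: Bystander in the bin: plain grey plastic bar 24 x 78 x 30 mm without a handle. Origin (as for all below): centre of the underside.
- heatsink: Bystander in the bin: finned aluminium heat sink 44 x 60 x 34 mm.
- transformer: Bystander in the bin: small transformer 44 x 56 x 38 mm.
- capacitor: Bystander in the bin: standing round can, 35 mm across, 42 mm high.
- relay: Bystander in the bin: relay on a base, 28 x 50 x 34 mm.
- spool: Bystander on the bench: wire spool, 60 mm across, 44 mm high.
- flux_jar: Bystander on the bench: jar, 52 mm across, 60 mm high.
- screwdriver: Bystander on the bench: screwdriver lying down.
There are look-alikes about, which are no part of the job. Leave any orange or purple look-alike of the scraper alone.

How it is judged:
By the outcome, as a careful person would: the job done as asked, in the order asked, and still so for the second after the job is handed in, with the robot touching nothing.
It also fails if it takes over 72 s, if anything falls off the work surface, if the arm or the gripper's body presses on something with over 40 N, if the wrist force passes 120 N, or if a joint passes its speed limit or range.

## Working session

There is one attempt and no reset: what is moved stays moved. The work goes in short steps, Python scripts to look and compute and a tool call to move; the robot and the scene stay as the last step left them, time stands still between calls to the robot, and variables do not carry over. Pictures are saved under pics/ and viewed, and the job is handed in when it is done.

Besides the shell and the picture viewer there is one more tool, called after "Call:" in YAML: its name, and indented under it one key for each argument. servo_tool: Moves the arm, as the interface text tells. Its arguments: {"type":"object","properties":{"plan":{"type":"string"},"force":{"type":"number"}},"required":["plan"]}

```bash
ls; mkdir -p pics; python3 - <<'E'
from bench import env,cams
import cv2,numpy as np
print(env.sense())
for n in ("scene","top"):
    im,d=cams.grab_frame(n); cv2.imwrite(f"pics/{n}0.png",im); np.save(f"{n}0.npy",d); print(n,cams.calibration(n),d.min(),d.max())
E
```

```text
pics
{'time': 0.0, 'q': array([ 1.13371348e+00,  3.79392532e-01,  1.73479722e+00, -1.75427037e-05,
        1.02851501e+00, -3.32646081e-02]), 'dq': array([-0.00062236, -0.00021403,  0.00023255, -0.00132957,  0.00129439,
        0.00112948]), 'joint_torque': array([ 2.77596682e-04, -7.63750434e+01, -4.34359145e+01,  6.50368631e-02,
        4.24970558e-02, -5.81653740e-05]), 'tcp_pos': array([274.87632414, 643.35621805, 238.29131347]), 'tool_rot': array([-6.29952020e-01, -3.07753564e+00,  1.70417776e-03]), 'ft_force': array([-1.13798742, -0.17899695, -0.4338645 ]), 'wrist_torque': array([ 0.00454457,  0.0083602 , -0.03497317]), 'opening': 91.3031390539901}
scene {'fov_y': 42.59370237291196, 'cx': 263.6180937891343, 'cy': 185.16955644000382, 'dist_coeffs': array([-0.17007303,  0.        ,  0.        ,  0.        ,  0.        ]), 'camera_from_world': array([[ 3.79076948e-02,  9.99130322e-01,  1.73668196e-02,
         6.84045168e+01],
       [ 7.25002975e-01, -1.55384265e-02, -6.88570434e-01,
        -3.85534866e+02],
       [-6.87701747e-01,  3.86931138e-02, -7.24961482e-01,
         1.78954214e+03],
       [ 0.00000000e+00,  0.00000000e+00,  0.00000000e+00,
         1.00000000e+00]])} 0.0 3822.993
top {'fov_y': 49.250077156185704, 'cx': 248.9541434326933, 'cy': 194.63800687098131, 'dist_coeffs': array([0.04955179, 0.        , 0.        , 0.        , 0.        ]), 'camera_from_world': array([[ 2.88417288e-02, -9.99574894e-01, -4.26458401e-03,
        -1.04287388e+02],
       [-9.95392183e-01, -2.83302099e-02, -9.16067775e-02,
         5.85652316e+02],
       [ 9.14470184e-02,  6.88703141e-03, -9.95786127e-01,
         1.42916485e+03],
       [ 0.00000000e+00,  0.00000000e+00,  0.00000000e+00,
         1.00000000e+00]])} 0.0 2358.6233
```

View pics/scene0.png

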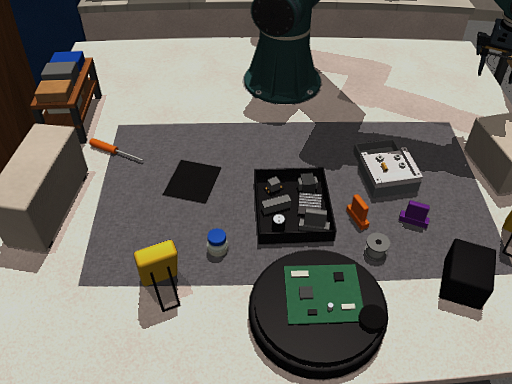

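View pics/top0.png

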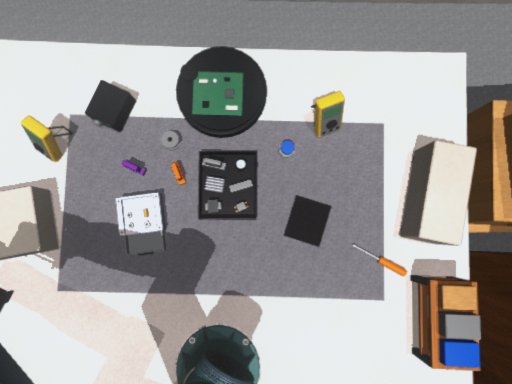

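```bash
cat > h.py <<'E'
import numpy as np,cv2
from bench import env,cams,order,finder
def K(c,h=384):
    f=h/2/np.tan(np.radians(c["fov_y"])/2)
    return np.array([[f,0,c["cx"]],[0,f,c["cy"]],[0,0,1.]])
def cloud(n,d):
    c=cams.calibration(n); k=K(c)
    v,u=np.mgrid[0:384,0:512]
    p=cv2.undistortPoints(np.stack([u,v],-1).reshape(-1,1,2).astype(float),k,c["dist_coeffs"]).reshape(384,512,2)
    P=np.concatenate([p*d[...,None],d[...,None]],-1)
    T=np.linalg.inv(c["camera_from_world"])
    W=P@T[:3,:3].T+T[:3,3]; W[d<=0]=np.nan
    return W
def onplane(n,uv,z):
    c=cams.calibration(n); k=K(c)
    p=cv2.undistortPoints(np.array(uv,float).reshape(-1,1,2),k,c["dist_coeffs"]).reshape(-1,2)
    T=np.linalg.inv(c["camera_from_world"])
    r=np.c_[p,np.ones(len(p))]@T[:3,:3].T; o=T[:3,3]
    return o+r*((z-o[2])/r[:,2])[:,None]
def proj(n,P):
    c=cams.calibration(n)
    T=c["camera_from_world"]
    return cv2.projectPoints(np.array(P,float).reshape(-1,3),cv2.Rodrigues(T[:3,:3])[0],T[:3,3],K(c),c["dist_coeffs"])[0].reshape(-1,2)
E
python3 - <<'E'
from h import *
for n,b in (("scene",(240,130,440,270)),("top",(105,130,270,265))):
    im=cv2.imread(f"pics/{n}0.png"); x0,y0,x1,y1=b
    s=4; cv2.imwrite(f"pics/{n}0z.png",cv2.resize(im[y0:y1,x0:x1],None,fx=s,fy=s,interpolation=cv2.INTER_CUBIC))
for n in ("scene","top"):
    for t in ["scraper","blank","heatsink","transformer","capacitor","relay","bin","mat","stand","drawer","drawer_front","nut_a","spacer","clamp","spool","flux_jar"]:
        r=finder.find_in(t,n)
        W=cloud(n,np.load(f"{n}0.npy"))
        for e in r[:4]:
            l,t_,w,h=e["extent"]; c=W[int(t_+h/2),int(l+w/2)]
            print(n,t,round(e["p"],2),np.round(e["extent"]).astype(int),np.round(c))
print(env.sense()["time"])
E
```

```text
scene scraper 0.95 [400 203  31  24] [682. 314.  38.]
scene scraper 0.71 [348 193  20  38] [666. 156.  37.]
scene scraper 0.56 [298 208  32  22] [701.  32.  54.]
scene scraper 0.44 [351 140  50  20] [389. 265.   8.]
scene blank 0.94 [263 199  29  14] [630. -56.  23.]
scene heatsink 0.64 [299 195  23  20] [638.  32.  38.]
scene transformer 0.85 [300 175  18  18] [565.  33.  43.]
scene transformer 0.63 [299 208  29  22] [703.  32.  53.]
scene capacitor 0.68 [271 216  12  19] [710. -62.  40.]
scene relay 0.74 [262 181  20  12] [565. -67.  33.]
scene bin 0.68 [255 171  84  72] [612.  -2.   1.]
scene mat 0.95 [161 160  58  46] [ 513. -305.    1.]
scene stand 0.9 [353 141  72  57] [525. 268.  55.]
scene drawer 0.82 [353 141  44  18] [389. 266.   4.]
scene drawer 0.53 [379 162   6  11] [524. 250.  61.]
scene drawer 0.44 [366 234  25  25] [785. 188.  39.]
scene nut_a 0.35 [356 137  43  14] [380. 272.  21.]
scene spacer 0.45 [380 163  10  10] [523. 256.  57.]
scene clamp 0.59 [272 215  11  20] [708. -61.  41.]
scene spool 0.97 [366 231  24  31] [785. 188.  39.]
scene flux_jar 0.93 [205 227  2
[... 433 characters left out ...]
 [551.  41.  48.]
top capacitor 0.36 [203 177  20  11] [631.  41.  11.]
top capacitor 0.26 [127 230  38  25] [415. 268.  12.]
top bin 0.61 [202 148  57  74] [626. -16.   6.]
top bin 0.19 [230 181  21  14] [614. -56.  33.]
top stand 0.74 [118 190  48  64] [483. 275.  52.]
top stand 0.29 [236 159   8  10] [692. -54.  48.]
top drawer 0.94 [124 231  39  26] [411. 274.  13.]
top drawer_front 0.79 [126 228  39  27] [418. 269.   8.]
top drawer_front 0.33 [283 191  47  57] [ 510. -289.    8.]
top spacer 0.44 [163 131  18  19] [768. 184.  50.]
top clamp 0.72 [233 162  12  12] [680. -47.  52.]
top spool 0.67 [162 130  18  23] [765. 187.  49.]
top flux_jar 0.78 [279 142  13  16] [ 744. -206.   67.]
1.7
```

```bash
python3 - <<'E'
from h import *
for n in ("scene","top"):
    W=cloud(n,np.load(f"{n}0.npy"))
    uv=[(225,280),(250,140)] if n=="scene" else [(340,160),(220,270)]
    for u,v in uv: print(n,u,v,W[v,u])
E
```

```text
scene 225 280 [ 846.24287899 -195.57757357   -3.19222679]
scene 250 140 [ 330.05681314 -124.16657925   -1.62872513]
top 340 160 [ 7.23491798e+02 -4.06997570e+02  6.67182150e-01]
top 220 270 [324.8998376    5.81853159  -1.0034672 ]
```

View pics/scene0z.png

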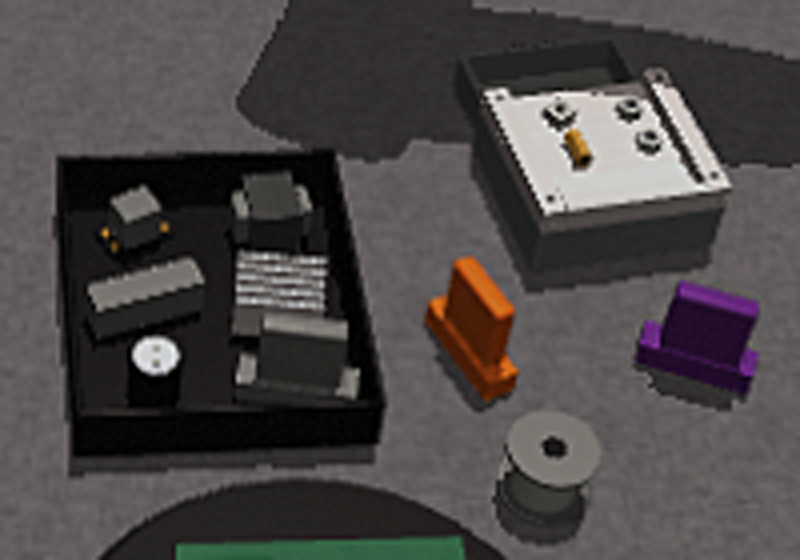

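View pics/top0z.png

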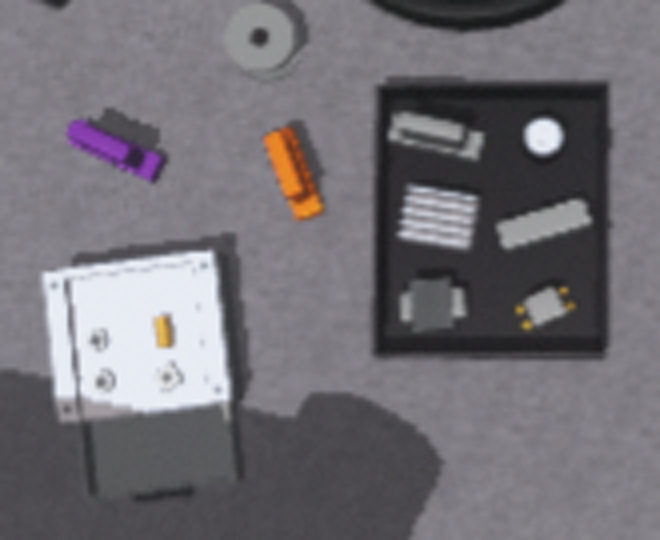

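```bash
python3 - <<'E'
from h import *
np.set_printoptions(precision=1,suppress=True)
Ws={n:cloud(n,np.load(f"{n}0.npy")) for n in("scene","top")}
def rect(P): 
    r=cv2.minAreaRect(P.astype(np.float32)); return np.round(r[0],1),np.round(r[1],1),round(r[2],1)
for n,W in Ws.items():
    def sel(x0,x1,y0,y1,z0,z1): 
        m=(W[...,0]>x0)&(W[...,0]<x1)&(W[...,1]>y0)&(W[...,1]<y1)&(W[...,2]>z0)&(W[...,2]<z1); return W[m]
    P=sel(650,740,-10,80,66,95); print(n,"rib",len(P),rect(P[:,:2]),np.median(P,0)); 
    q=P[:,:2]-P[:,:2].mean(0); u,s,v=np.linalg.svd(q); print("dir",np.degrees(np.arctan2(v[0,1],v[0,0])),"mean",P.mean(0), "std z",P[:,2].std())
    P=sel(650,740,-10,80,8,95);print("scr all",len(P),rect(P[:,:2]))
    P=sel(420,620,180,380,42,75);print("stand",len(P),rect(P[:,:2]), np.percentile(P[:,2],[5,50,95]))
    P=sel(450,750,-140,110,38,52);print("bin?",len(P),P.min(0),P.max(0))
for n in Ws:
    for t in["scraper","stand","drawer","mat","bin","nut_a","spacer","clamp"]:
        for e in finder.trace(t,n)[:4]:
            m=e["region"]; P=Ws[n][m]; P=P[~np.isnan(P[:,0])]
            print(n,t,round(e["p"],2),m.sum(),np.array(e["extent"]),np.median(P,0) if len(P) else None)
            np.save(f"tr_{n}_{t}_{round(e['p'],2)}.npy",m)
E
```

```text
scene rib 146 (array([695.8,  37.4]), array([55.1, 21.5]), 80.2) [699.5  36.8  74.2]
dir 79.07938703488166 mean [698.7  36.6  73.8] std z 3.1247683816303975
scr all 857 (array([695.1,  34. ]), array([88.8, 89.7]), 1.3)
stand 1727 (array([512., 280.]), array([137.6, 150.5]), 9.9) [45.5 51.4 62.8]
bin? 1067 [ 500.1 -116.4   38. ] [744.3  89.2  51.9]
top rib 84 (array([693.5,  40.9]), array([56.1, 16.1]), 78.8) [693.7  40.3  77.3]
dir -101.16186581530941 mean [693.1  39.9  77. ] std z 3.7822310537502535
scr all 387 (array([693.4,  35.1]), array([89.7, 86.7]), 89.8)
stand 1657 (array([511. , 282.2]), array([127.7, 145.8]), 9.2) [47.2 53.8 66. ]
bin? 750 [ 501.7 -110.5   38. ] [739.7  91.4  52. ]
scene scraper 0.83 438 [348.4 194.8  21.3  36.3] [673.9 158.7  31.8]
scene scraper 0.64 642 [395.6 201.3  35.3  28.4] [681.1 314.8  29.7]
scene scraper 0.62 508 [299.1 207.4  29.4  22.8] [702.9  34.4  43.3]
scene scraper 0.59 17 [379.8 166.6   7.3   5.6] [519.7 256.4  60.4]
scene stand 0.97 2855 [353.3 141.4  71.1  55.9] [519.8 273.2  46.9]
scene drawer 0.67 508 [355.8 140.1  41.8  19. ] [389.2 268.5  18.8]
scene mat 0.85 1674 [162.1 160.4  54.1  43.9] [ 512.5 -295.5    1.5]
scene bin 0.79 3473 [253.2 169.9  83.9  75.1] [632.9 -21.1   9. ]
scene bin 0.47 190 [265.2 178.9  15.4  13.5] [557.1 -66.5  27.4]
scene nut_a 0.16 333 [300.  196.1  21.6  17.4] [629.1  27.9  34.7]
scene clamp 0.49 2807 [360.2 136.6  62.7  62.6] [520.5 272.1  47. ]
top scraper 0.77 168 [202.1 156.4  24.4  11.8] [689.   37.8  54.1]
top scraper 0.74 157 [120.2 160.9  24.8  14. ] [670.  310.4  64.2]
top scraper 0.35 171 [202.1 199.4  17.6  15.6] [543.9  36.9  43.2]
top stand 0.83 2525 [113.6 190.7  51.6  63.6] [480.8 276.2  49.8]
top drawer 0.61 845 [121.9 230.7  41.3  25.8] [413.8 268.1  10.6]
top mat 0.74 1589 [282.5 191.7  49.7  54. ] [ 505.7 -294.     4.3]
top bin 0.85 2787 [196.8 149.7  62.8  70.1] [623.9 -12.    7. ]
```

```bash
cat >> h.py <<'E'
def frame(x,y,deg,P):
    a=np.radians(deg); P=np.array(P,float).reshape(-1,3); R=np.array([[np.cos(a),-np.sin(a),0],[np.sin(a),np.cos(a),0],[0,0,1]])
    return P@R.T+[x,y,0]
def ortho(n,im,x,y,deg,xr,yr,z,s):  # rows: +x up, cols: +y left
    xs=np.arange(xr[1],xr[0],-1/s); ys=np.arange(yr[1],yr[0],-1/s)
    X,Y=np.meshgrid(xs,ys,indexing='ij')
    uv=proj(n,frame(x,y,deg,np.stack([X,Y,np.full_like(X,z)],-1))).reshape(X.shape+(2,)).astype(np.float32)
    return cv2.remap(im,uv[...,0],uv[...,1],cv2.INTER_CUBIC)
def grid(o,xr,yr,s,step=20):
    for g in np.arange(np.ceil(xr[0]/step)*step,xr[1],step):
        r=int((xr[1]-g)*s); cv2.line(o,(0,r),(o.shape[1],r),(0,0,255) if g==0 else (255,180,0),1); cv2.putText(o,str(int(g)),(0,r),0,.4,(0,0,255))
    for g in np.arange(np.ceil(yr[0]/step)*step,yr[1],step):
        c=int((yr[1]-g)*s); cv2.line(o,(c,0),(c,o.shape[0]),(0,0,255) if g==0 else (255,180,0),1); cv2.putText(o,str(int(g)),(c,10),0,.4,(0,0,255))
    return o
E
python3 - <<'E'
from h import *
xr,yr,s=(-140,80),(-85,85),2.2
o=[grid(ortho(n,cv2.imread(f"pics/{n}0.png"),507,280.5,9.3,xr,yr,50,s),xr,yr,s) for n in("top","scene")]
cv2.imwrite("pics/ortho.png",np.hstack(o)); print(o[0].shape)
E
```

```text
(484, 374, 3)
```

View pics/ortho.png

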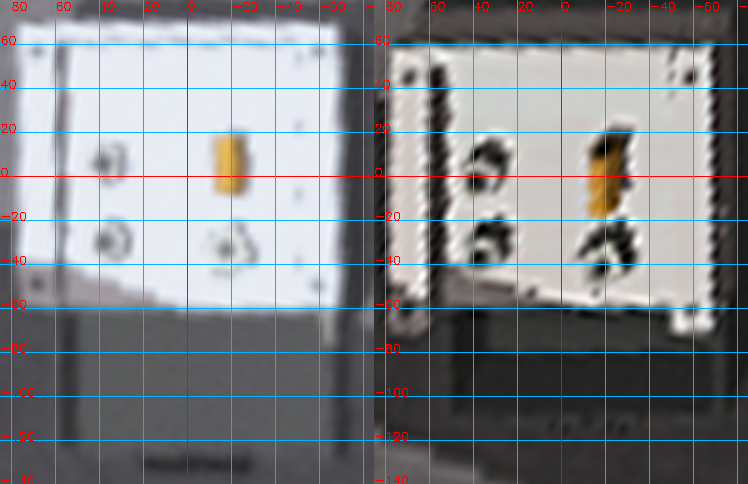

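```bash
cat >> h.py <<'E'
from scipy.spatial.transform import Rotation as R
def pose(x,y,z,phi): # phi: world direction of tool y, deg; tool down
    a=np.radians(phi); m=np.array([[-np.sin(a),np.cos(a),0],[np.cos(a),np.sin(a),0],[0,0,-1]])
    return m,np.array([x,y,z],float)
def now():
    s=env.sense(); m=R.from_rotvec(s["tool_rot"]).as_matrix(); return m,s["tcp_pos"],s
def plan(start,goal,n):
    """n equal rows; per-row shift printed"""
    m,p=start; M,P=goal
    w=R.from_matrix(m.T@M).as_rotvec()/n; d=(P-p)/n
    for i in range(n):
        print(np.round(m.T@d/10,2),np.round(w,3)); m=m@R.from_rotvec(w).as_matrix()
def sim(start,text):
    m,p=start
    for r in text.split(";"):
        v=np.array(r.split(),float); p=p+m@v[:3]*10; m=m@R.from_rotvec(v[3:6]).as_matrix()
    return p,np.degrees(np.arctan2(m[1,1],m[0,1])),m[2]
E
python3 - <<'E'
from h import *
xr,yr,s=(-60,60),(-60,60),3
o=[grid(ortho(n,cv2.imread(f"pics/{n}0.png"),694,39,-11,xr,yr,77,s),xr,yr,s) for n in("top","scene")]
cv2.imwrite("pics/ortho2.png",np.hstack(o))
xr,yr,s=(-110,110),(-110,110),1.7
o=[grid(ortho(n,cv2.imread(f"pics/{n}0.png"),510,-297,-17,xr,yr,3,s),xr,yr,s) for n in("top","scene")]
cv2.imwrite("pics/ortho3.png",np.hstack(o))
m,p,st=now(); print(p,R.from_matrix(m).as_rotvec())
plan((m,p),pose(694,39,160,-11),14)
E
```

```text
[275.04274408 643.72114118 238.92957541] [-6.29933245e-01 -3.07778326e+00  7.10506954e-07]
[-4.45 -2.8   0.56] [-0.    -0.     0.097]
[-4.7  -2.35  0.56] [-0.    -0.     0.097]
[-4.9  -1.89  0.56] [-0.    -0.     0.097]
[-5.06 -1.4   0.56] [-0.    -0.     0.097]
[-5.18 -0.9   0.56] [-0.    -0.     0.097]
[-5.24 -0.4   0.56] [-0.    -0.     0.097]
[-5.25  0.11  0.56] [-0.    -0.     0.097]
[-5.22  0.62  0.56] [-0.    -0.     0.097]
[-5.13  1.12  0.56] [-0.    -0.     0.097]
[-5.    1.62  0.56] [-0.    -0.     0.097]
[-4.82  2.09  0.56] [-0.    -0.     0.097]
[-4.59  2.55  0.56] [-0.    -0.     0.097]
[-4.33  2.98  0.56] [-0.    -0.     0.097]
[-4.02  3.39  0.56] [-0.    -0.     0.097]
```

View pics/ortho2.png

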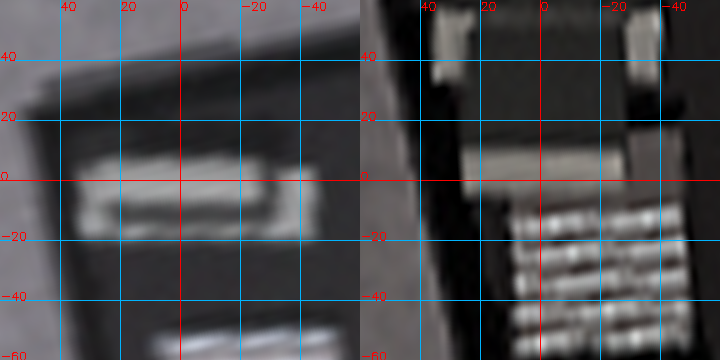

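View pics/ortho3.png

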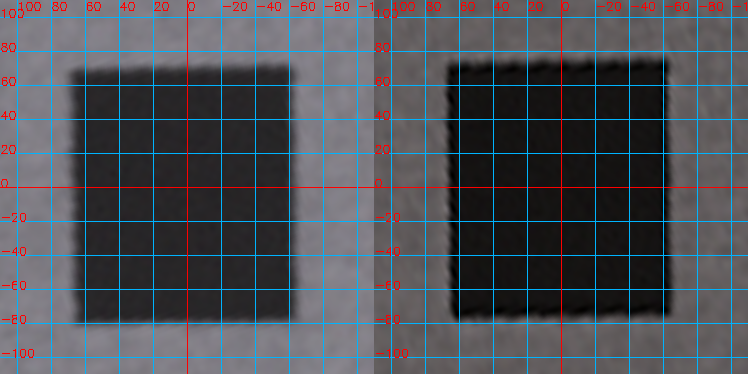

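Call:
servo_tool:
  plan: "-4.4 -2.8 0.5 0 0 0.1 0.4;-4.7 -2.4 0.5 0 0 0.1 0.4;-4.9 -1.9 0.5 0 0 0.1 0.4;-5.1 -1.4 0.5 0 0 0.1 0.4;-5.2 -0.9 0.5 0 0 0.1 0.4;-5.2 -0.4 0.5 0 0 0.1 0.4;-5.2 0.1 0.5 0 0 0.1 0.4;-5.2 0.6 0.5 0 0 0.1 0.4;-5.1 1.1 0.5 0 0 0.1 0.4;-5 1.6 0.5 0 0 0.1 0.4"
  force: 30

```text
time: 3.75
tcp_pos: [567.7, 206.6, 189.0]
tool_rot: [2.032, 2.395, 0.001]
ft_force: [-0.1, 0.2, -0.6]
opening: 36.0
```

```bash
python3 - <<'E'
from h import *
m,p,st=now(); print(p,R.from_matrix(m).as_rotvec(),st["opening"],st["time"])
g=pose(695.5,39,100,-11); plan((m,p),g,6); print(m.T@(g[1]-p))
E
```

```text
[567.70847299 206.57534595 188.98188044] [2.03224564e+00 2.39545221e+00 5.74603505e-04] 35.96616511326435 3.75
[-3.1   1.65  1.48] [ 0.    -0.     0.059]
[-3.    1.83  1.48] [ 0.    -0.     0.059]
[-2.89  2.    1.48] [ 0.    -0.     0.059]
[-2.76  2.17  1.48] [ 0.    -0.     0.059]
[-2.63  2.33  1.48] [ 0.    -0.     0.059]
[-2.49  2.48  1.48] [ 0.    -0.     0.059]
[-186.1667184    98.73679183   89.01092569]
```

Call:
servo_tool:
  plan: "-3.1 1.6 1 0 0 0.06 0.4;-3 1.8 1 0 0 0.06 0.4;-2.9 2 1 0 0 0.06 0.4;-2.8 2.2 1 0 0 0.06 0.4;-2.6 2.3 1 0 0 0.06 0.4;-2.5 2.5 1 0 0 0.06 0.4;0 0 0 0 0 0 0.4;0 0 0 0 0 0 0.4;0 0 0 0 0 0 0.4;0 0 0 0 0 0 0.4"

```text
time: 5.0
tcp_pos: [694.1, 40.9, 129.3]
tool_rot: [2.424, 1.998, 0.0]
ft_force: [0.1, 0.2, -0.2]
opening: 36.5
```

```bash
python3 - <<'E'
from h import *
m,p,st=now(); print(p,R.from_matrix(m).as_rotvec(),st["opening"],st["time"],np.degrees(np.arctan2(m[1,1],m[0,1])))
g=pose(695.5,39,72,-11);print(m.T@(g[1]-p))
for n in("scene","top"):
    im,d=cams.grab_frame(n); cv2.imwrite(f"pics/{n}1.png",im)
    u,v=proj(n,[[695,39,80]])[0].astype(int); c=im[max(v-60,0):v+60,u-60:u+60]; cv2.imwrite(f"pics/{n}1z.png",cv2.resize(c,None,fx=4,fy=4,interpolation=cv2.INTER_CUBIC))
E
```

```text
[694.14837406  40.9376793  129.30395073] [2.42397982e+00 1.99816717e+00 4.49974435e-04] 36.52563304794463 5.0 -11.000214574252452
[-1.64956271  1.67725843 57.30436293]
```

View pics/scene1z.png

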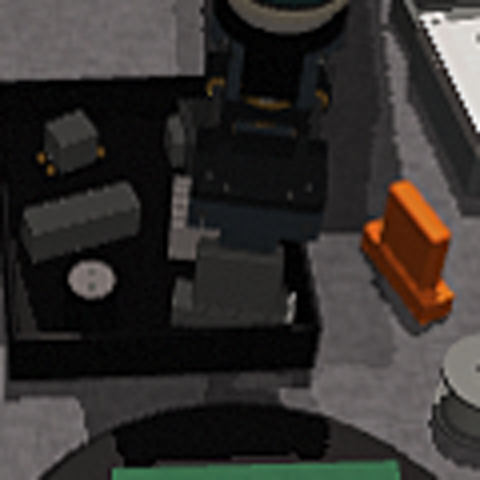

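Call:
servo_tool:
  plan: "-0.1 0.1 1.5 0 0 0 0.4;0 0 1.5 0 0 0 0.4;0 0 1.5 0 0 0 0.4;0 0 1.2 0 0 0 0.4;0 0 0 0 0 0 0;0 0 0 0 0 0 0;0 0 0 0 0 0 0;0 0 0 0 0 0 0;0 0 0 0 0 0 0;0 0 0 0 0 0 0"
  force: 30

```text
time: 6.35
tcp_pos: [695.4, 39.1, 72.4]
tool_rot: [2.425, 1.997, 0.001]
ft_force: [-0.9, 0.1, 5.0]
opening: 16.0
```

Call:
servo_tool:
  plan: "0 0 -1 0 0 0 0;0 0 -2 0 0 0 0;0 0 -2 0 0 0 0;0 0 -2 0 0 0 0;0 0 -2 0 0 0 0;0 0 -2 0 0 0 0;0 0 -1 0 0 0 0;0 0 0 0 0 0 0;0 0 0 0 0 0 0;0 0 0 0 0 0 0"

```text
time: 7.6
tcp_pos: [694.7, 39.1, 191.0]
tool_rot: [-2.425, -1.997, 0.002]
ft_force: [-0.7, -0.0, -0.7]
opening: 16.0
```

```bash
python3 - <<'E'
from h import *
m,p,st=now(); print(p,st["opening"],st["time"],st["ft_force"],np.degrees(np.arctan2(m[1,1],m[0,1])))
D={}
for n in("scene","top"):
    im,d=cams.grab_frame(n); cv2.imwrite(f"pics/{n}2.png",im); D[n]=d
    u,v=proj(n,[p-[0,0,60]])[0].astype(int); c=im[max(v-60,0):v+60,u-60:u+60]; cv2.imwrite(f"pics/{n}2z.png",cv2.resize(c,None,fx=4,fy=4,interpolation=cv2.INTER_CUBIC))
    W=cloud(n,d); q=W[(np.abs(W[...,0]-p[0])<50)&(np.abs(W[...,1]-p[1])<60)&(W[...,2]>80)&(W[...,2]<150)]
    print(n,len(q), np.percentile(q[:,2],[0,1,5,20]) if len(q) else "")
st0=frame(507,280.5,9.3,[[42,5,0]])[0]; print(st0)
g=pose(st0[0],st0[1],202,9.3); plan((m,p),g,8)
E
```

```text
[694.71596981  39.08086004 191.02908195] 16.04294214455055 7.6 [-0.66104629 -0.01050358 -0.7176868 ] -11.058141216549647
scene 316 [120.79826808 122.44840486 125.01972105 130.87513989]
top 2 [131.77356571 131.84054116 132.10844296 133.11307473]
[547.63992098 292.22163907   0.        ]
[ 2.75 -2.41 -0.13] [-0.     0.    -0.044]
[ 2.86 -2.29 -0.14] [-0.     0.    -0.044]
[ 2.96 -2.16 -0.14] [-0.     0.    -0.044]
[ 3.05 -2.02 -0.14] [-0.     0.    -0.044]
[ 3.14 -1.89 -0.14] [-0.     0.    -0.044]
[ 3.22 -1.75 -0.14] [-0.     0.    -0.044]
[ 3.29 -1.6  -0.14] [-0.     0.    -0.044]
[ 3.36 -1.45 -0.14] [-0.     0.    -0.044]
```

View pics/scene2z.png

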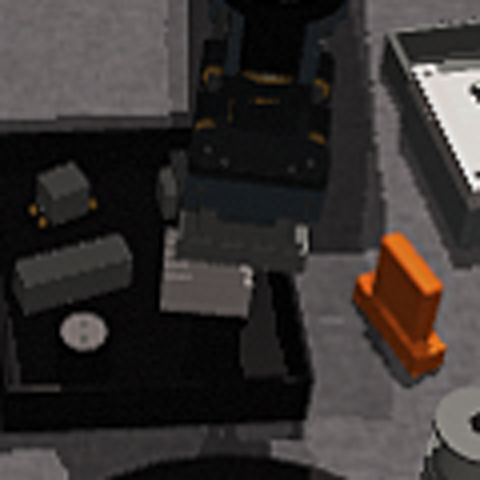

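Call:
servo_tool:
  plan: "2.7 -2.4 0 0 0 -0.044 0;2.9 -2.3 0 0 0 -0.044 0;3 -2.2 0 0 0 -0.044 0;3.1 -2 0 0 0 -0.044 0;3.1 -1.9 0 0 0 -0.044 0;3.2 -1.7 0 0 0 -0.044 0;3.3 -1.6 0 0 0 -0.044 0;3.4 -1.5 0 0 0 -0.044 0;0 0 0 0 0 0 0;0 0 0 0 0 0 0"

```text
time: 8.95
tcp_pos: [548.2, 293.0, 191.8]
tool_rot: [2.038, 2.391, -0.0]
ft_force: [0.7, -0.3, -1.2]
opening: 16.1
```

```bash
python3 - <<'E'
from h import *
m,p,st=now(); print(p,st["opening"],st["time"],st["ft_force"],np.degrees(np.arctan2(m[1,1],m[0,1])))
for n in("scene","top"):
    im,d=cams.grab_frame(n); cv2.imwrite(f"pics/{n}3.png",im); 
    u,v=proj(n,[[520,285,60]])[0].astype(int); c=im[max(v-60,0):v+60,u-60:u+60]; cv2.imwrite(f"pics/{n}3z.png",cv2.resize(c,None,fx=4,fy=4,interpolation=cv2.INTER_CUBIC))
g=pose(547.6,292.2,119.5,9.3); print(m.T@(g[1]-p))
E
```

```text
[548.21118098 293.03394302 191.80560024] 16.061623684635414 8.95 [ 0.74774094 -0.32005481 -1.21436105] 9.104148385468879
[-0.71337531 -0.7281595  72.30580688]
```

View pics/scene3z.png

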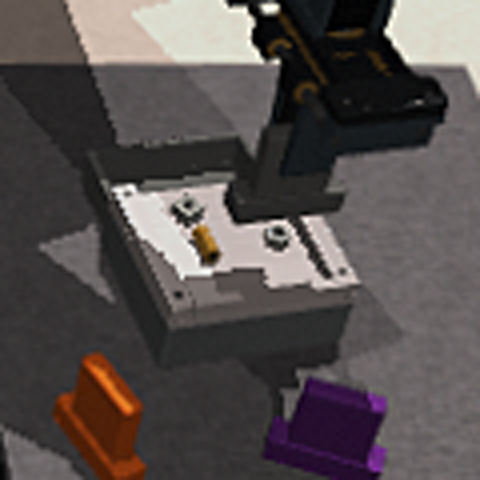

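Call:
servo_tool:
  plan: "0 0 1.5 0 0 0 0;0 0 1.5 0 0 0 0;0 0 1.5 0 0 0 0;0 0 1.2 0 0 0 0;0 0 0.8 0 0 0 0;0 0 0.3 0 0 0 0;0 0 0.2 0 0 0 0;0 0 0.1 0 0 0 0;0 0 0 0 0 0 0;0 0 0 0 0 0 0"

```text
time: 10.3
tcp_pos: [548.2, 293.3, 121.2]
tool_rot: [2.038, 2.391, 0.0]
ft_force: [0.2, -0.4, -0.9]
opening: 15.9
```

```bash
python3 - <<'E'
from h import *
m,p,st=now(); print(p,st["opening"],st["time"],st["ft_force"],np.degrees(np.arctan2(m[1,1],m[0,1])))
for n in("scene","top"):
    im,d=cams.grab_frame(n); cv2.imwrite(f"pics/{n}4.png",im); 
    u,v=proj(n,[[520,285,60]])[0].astype(int); c=im[max(v-50,0):v+50,u-50:u+50]; cv2.imwrite(f"pics/{n}4z.png",cv2.resize(c,None,fx=5,fy=5,interpolation=cv2.INTER_CUBIC))
g=pose(547.6,292.2,119.5,9.3); print(m.T@(g[1]-p))
E
```

```text
[548.16143916 293.30039031 121.1517989 ] 15.854044182150297 10.3 [ 0.15044216 -0.35679464 -0.91324188] 9.10841404319679
[-0.99777869 -0.72904172  1.65149879]
```

View pics/scene4z.png

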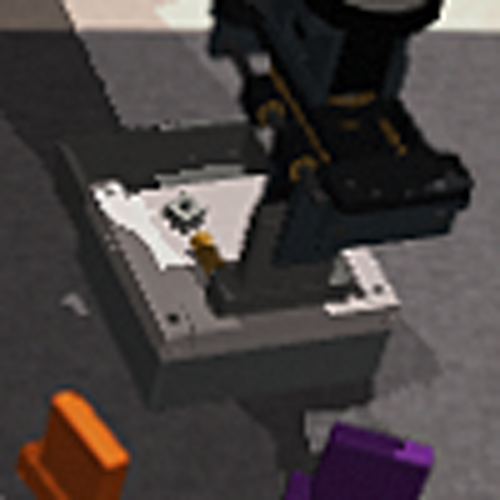

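View pics/top4z.png

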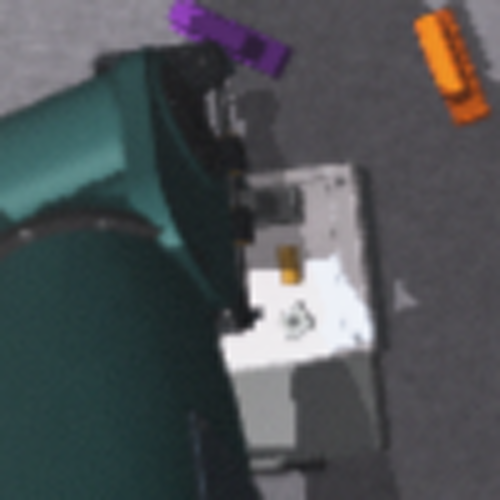

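Call:
servo_tool:
  plan: "-0.1 0 0.2 0 0 0 0;0 -0.8 0 0 0 0 0;0 -1.1 0 0 0 0 0;0 -1.1 0 0 0 0 0;0 -1.1 0 0 0 0 0;0 -1.1 0 0 0 0 0;0 -1.1 0 0 0 0 0;0 -1.1 0 0 0 0 0;0 -1.1 0 0 0 0 0;0 -1 0 0 0 0 0"

```text
time: 11.65
tcp_pos: [453.7, 277.1, 118.9]
tool_rot: [-2.038, -2.391, 0.0]
ft_force: [0.1, 0.3, -0.8]
opening: 15.8
```

```bash
cat > look.py <<'E'
import sys
from h import *
k=sys.argv[1]; P=[float(a) for a in sys.argv[2:5]]; r=int(sys.argv[5])
m,p,st=now(); print(p,st["opening"],st["time"],st["ft_force"],np.degrees(np.arctan2(m[1,1],m[0,1])))
o=[]
for n in("scene","top"):
    im,d=cams.grab_frame(n); cv2.imwrite(f"pics/{n}{k}.png",im); np.save(f"{n}{k}.npy",d)
    u,v=proj(n,[P])[0].astype(int); im=cv2.copyMakeBorder(im,r,r,r,r,0); c=im[v:v+2*r,u:u+2*r]; o.append(cv2.resize(c,(390,390),interpolation=cv2.INTER_CUBIC))
cv2.imwrite(f"pics/both{k}.png",np.hstack(o))
E
python3 look.py 5 490 280 50 45
```

```text
[453.65973821 277.09461197 118.90695731] 15.763499388747135 11.65 [ 0.13959973  0.25691344 -0.7818024 ] 9.111152312016749
```

View pics/both5.png

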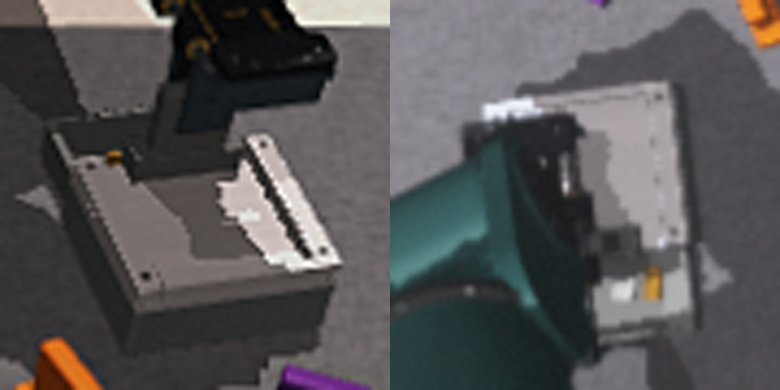

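```bash
python3 - <<'E'
from h import *
o=[]
for n in("scene","top"):
    im=cv2.imread(f"pics/{n}5.png"); hsv=cv2.cvtColor(im,cv2.COLOR_BGR2HSV)
    m=(hsv[...,0]>12)&(hsv[...,0]<28)&(hsv[...,1]>130)&(hsv[...,2]>60)
    u,v=proj(n,[[440,250,40]])[0]; yy,xx=np.nonzero(m); k=(abs(xx-u)<25)&(abs(yy-v)<25)
    print(n,xx[k].mean(),yy[k].mean(),k.sum(),u,v)
    for z in(8,14,20,36,50): 
        w=onplane(n,[[xx[k].mean(),yy[k].mean()]],z)[0]; a=np.radians(9.3); d=w-[507,280.5,0]
        print(z,np.round(w,1),"stand",round(d[0]*np.cos(a)+d[1]*np.sin(a),1),round(-d[0]*np.sin(a)+d[1]*np.cos(a),1))
E
```

```text
scene 370.2 151.8 5 375.14550083553155 152.61115690106914
8 [401.6 247.7   8. ] stand -109.3 -15.3
14 [408.1 245.4  14. ] stand -103.3 -18.7
20 [414.6 243.1  20. ] stand -97.2 -22.0
36 [431.9 237.   36. ] stand -81.1 -30.8
50 [447.  231.6  50. ] stand -67.1 -38.5
top 154.10526315789474 239.26315789473685 19 148.63615374730028 234.8440092489464
8 [424.9 238.    8. ] stand -87.9 -28.7
14 [425.  236.6  14. ] stand -88.0 -30.1
20 [425.1 235.3  20. ] stand -88.1 -31.4
36 [425.5 231.6  36. ] stand -88.4 -35.1
50 [425.8 228.4  50. ] stand -88.6 -38.3
```

Call:
servo_tool:
  plan: "0 -0.3 0 0 0 0 0;0 0 0 0 0 0 0;0 0 -1 0 0 0 0;0 0 -2 0 0 0 0;0 1 -2 0 0 0 0;0 3 -3 0 0 0 0;-3 3 -2 0 0 0 0;-4 3 0 0 0 0 0;-4 3 0 0 0 0 0;-4 3 0 0 0 0 0"

```text
time: 13.0
tcp_pos: [634.5, 152.7, 219.8]
tool_rot: [2.038, 2.39, 0.001]
ft_force: [0.1, -0.1, -0.9]
opening: 15.8
```

```bash
python3 look.py 6 480 280 40 42
```

```text
[634.49529518 152.70615984 219.83611173] 15.829418426493765 13.0 [ 0.14074332 -0.09907994 -0.87088595] 9.103776864764464
```

View pics/both6.png

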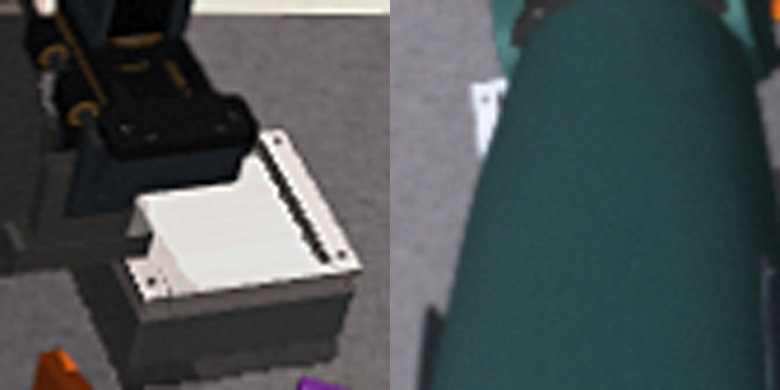

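```bash
python3 - <<'E'
from h import *
m,p,st=now(); plan((m,p),pose(509,-290,190,-17),10)
E
```

```text
[-4.16 -1.94  0.3 ] [ 0.    -0.     0.045]
[-4.24 -1.75  0.3 ] [ 0.    -0.     0.045]
[-4.32 -1.56  0.3 ] [ 0.    -0.     0.045]
[-4.38 -1.36  0.3 ] [ 0.    -0.     0.045]
[-4.44 -1.16  0.3 ] [ 0.    -0.     0.045]
[-4.49 -0.96  0.3 ] [ 0.    -0.     0.045]
[-4.53 -0.75  0.3 ] [ 0.    -0.     0.045]
[-4.56 -0.55  0.3 ] [ 0.    -0.     0.045]
[-4.58 -0.34  0.3 ] [ 0.    -0.     0.045]
[-4.59 -0.13  0.3 ] [ 0.    -0.     0.045]
```

Call:
servo_tool:
  plan: "-4.2 -1.9 0.3 0 0 0.045 0;-4.2 -1.7 0.3 0 0 0.045 0;-4.3 -1.6 0.3 0 0 0.045 0;-4.4 -1.4 0.3 0 0 0.045 0;-4.4 -1.2 0.3 0 0 0.045 0;-4.5 -1 0.3 0 0 0.045 0;-4.5 -0.7 0.3 0 0 0.045 0;-4.6 -0.5 0.3 0 0 0.045 0;-4.6 -0.3 0.3 0 0 0.045 0;-4.6 -0.1 0.3 0 0 0.045 0"

```text
time: 14.35
tcp_pos: [508.4, -289.0, 189.5]
tool_rot: [2.521, 1.874, 0.0]
ft_force: [0.4, -0.5, -1.1]
opening: 15.8
```

```bash
python3 look.py 7 460 275 40 32; python3 - <<'E'
from h import *
m,p,st=now(); print(m.T@(np.array([509,-290,72])-p))
E
```

```text
[ 508.44341282 -289.02193308  189.5401051 ] 15.828247491917256 14.35 [ 0.35761323 -0.52639698 -1.12137466] -16.75252862675511
[  1.04868804   0.64690465 117.37413205]
```

View pics/both7.png

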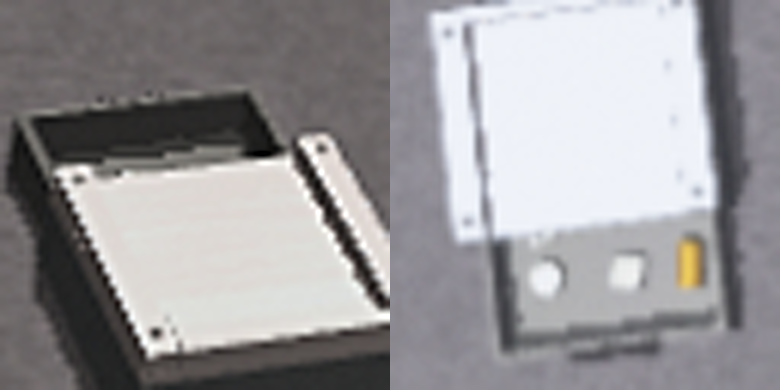

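```bash
python3 - <<'E'
from h import *
im=cv2.imread("pics/top7.png"); c=im[215:262,115:172]; cv2.imwrite("pics/z7.png",cv2.resize(c,None,fx=12,fy=12,interpolation=cv2.INTER_NEAREST))
W=cloud("top",np.load("top7.npy")); np.set_printoptions(linewidth=200,suppress=True,precision=0)
a=np.radians(9.3)
print(W[226:248,125:150,2])
E
```

```text
[[51. 56. 51. 51. 52. 56. 49. 47. 49. 44. 55. 55. 54. 55. 52. 47. 51. 46. 53. 53. 53. 52. 54. 54. 51.]
 [46. 51. 49. 60. 55. 50. 55. 48. 53. 54. 49. 46. 53. 48. 50. 52. 51. 55. 50. 54. 52. 55. nan 53. 49.]
 [58. 49. 52. 54. 50. 56. 51. 55. 52. 48. 54. 51. 47. 52. 55. 49. 49. 50. 56. 51. 50. 52. 47. 47. 56.]
 [49. 49. 55. 50. 54. 45. 54. 53. 50. 50. 47. 55. 51. 49. 45. 52. 55. 49. 53. 47. 52. 49. 60. 55. 51.]
 [44. 54. 55. 53. 52. 56. 49. 55. 48. 52. 49. 51. 49. 52. 47. 55. 51. 53. 50. 45. 54. 54. 48. 50. 47.]
 [48. 53. 49. 53. 53. 49. 56. 50. 59. 55. 51. 53. 46. 53. 51. 49. 50. 53. 50. 56. 51. 49. 53. 50. 56.]
 [58. 49. 54. 48. 54. 47. 42. 51. 60. 52. 49. 54. 51. 49. 56. 50. 54. 49. 57. 11.  6.  8.  9. 11.  2.]
 [59. 48. 58. 49. 53. 47. 46. nan 54. 51. 57. 50.  5.  7. 17.  8.  6.  6.  7.  4.  6.  4. 10.  4.  8.]
 [59. 52. 51. 56. 10. 12. 15. 22. 20. 13. 20. 16. 11. 11.  8.  6. 17.  8. 10. 10.  7. 15. 12.  7.  7.]
 [36. 20.  8. 12. 11. 11. 10. 13. 19. 23. 11. 12.  9.  7. 13. 10.  5. 14. 12. 12. 13.  5.  7.  7. 11.]
 [40. 23. 14. 14. 10. 12. 11.  7. 10.  8.  6.  9. 11. 13. 12. 11.  8. 
[... 466 characters left out ...]
 10.  6. 17. 19. 13. 14. 18. 14.  6.  9. 11.  6. 10. 13.  7. 23. 16. 16. 21. 17.]
 [35. 30. 20. 12. 16. 12.  6. 21. 17. 16. 17. 22. 11.  7.  8. 17.  5.  7. 16.  8. 18. 18. 22. 17. 20.]
 [37. 36. 22. 16. 13.  5.  6.  7. 17. 15. 22. 19.  8.  7.  9. 10. 15.  7. 11. 15.  5. 11. 16. 10. 10.]
 [37. 34. 23. 12. 13. 14.  7.  8.  5. 12.  6.  9.  7. 17. 11. 11.  9.  5. 11. 11.  9.  5.  8.  8.  6.]
 [36. 41. 25. 12. 11. 16.  9.  7.  8.  9. 11. 12. 14.  7. 12.  4. 11.  7.  9. 13. 10. 11. 12. 11.  6.]
 [40. 34. 22. 17.  4. 16. 11.  9. 11. 12.  2.  8.  9. 12.  8.  5. 10. 15. 15. 12.  3. 11.  1. 10.  8.]
 [40. 41. 27. 11.  4.  6.  4.  0. 12. 10. 13.  8.  6.  6.  6.  6.  9.  7.  8.  5.  6.  7.  8.  7. 16.]]
```

View pics/z7.png

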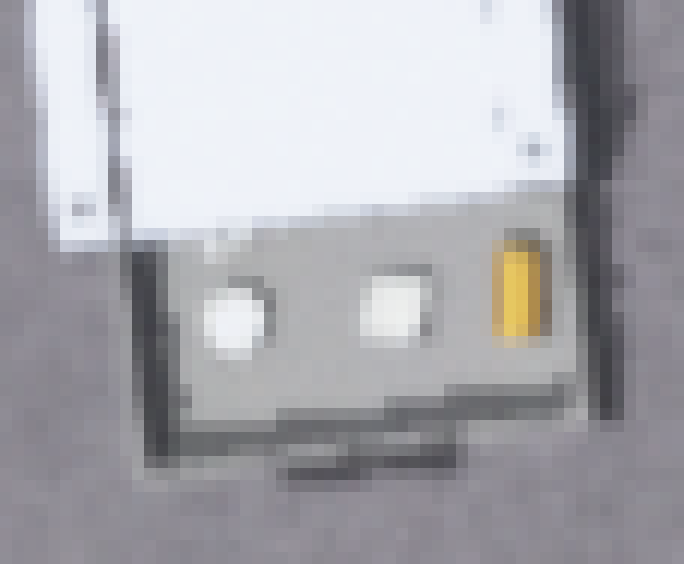

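Call:
servo_tool:
  plan: "0.1 0.1 2 0 0 0 0;0 0 2 0 0 0 0;0 0 2 0 0 0 0;0 0 2 0 0 0 0;0 0 1.5 0 0 0 0;0 0 1 0 0 0 0;0 0 0.7 0 0 0 0;0 0 0.2 0 0 0 0;0 0 0.1 0 0 0 0;0 0 0 0 0 0 0"

```text
time: 15.7
tcp_pos: [510.3, -287.4, 74.3]
tool_rot: [2.52, 1.876, 0.0]
ft_force: [-0.8, -0.7, -0.1]
opening: 16.0
```

```bash
python3 look.py 8 509 -290 30 45
```

```text
[ 510.26622281 -287.37054513   74.26809557] 15.966539163478101 15.7 [-0.82383084 -0.66592805 -0.09752473] -16.67593614092193
```

View pics/both8.png

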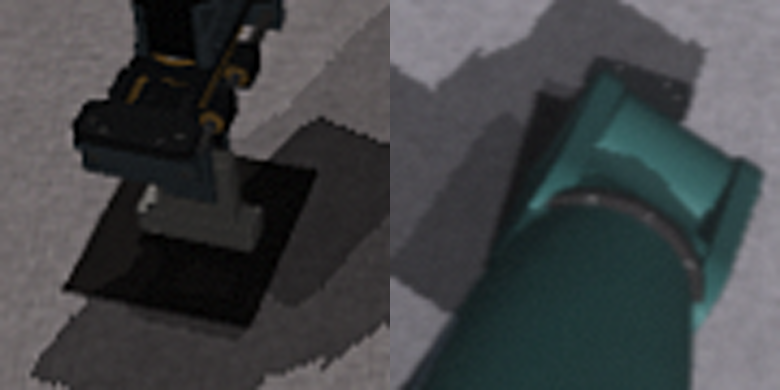

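Call:
servo_tool:
  plan: "0 0 0.1 0 0 0 0;0 0 0.1 0 0 0 0;0 0 0.1 0 0 0 0;0 0 0 0 0 0 0;0 0 0 0 0 0 0;0 0 0 0 0 0 0;0 0 0 0 0 0 0;0 0 0 0 0 0 0;0 0 0 0 0 0 0;0 0 0 0 0 0 0"

```text
time: 17.05
tcp_pos: [510.1, -287.2, 70.9]
tool_rot: [-2.52, -1.876, 0.0]
ft_force: [0.8, -0.1, -1.8]
opening: 15.9
```

Call:
servo_tool:
  plan: "0 0 0.05 0 0 0 0;0 0 0 0 0 0 0;0 0 0.05 0 0 0 0;0 0 0 0 0 0 0;0 0 0 0 0 0 0;0 0 0 0 0 0 0;0 0 0 0 0 0 0;0 0 0 0 0 0 0;0 0 0 0 0 0 0;0 0 0 0 0 0 0"

```text
time: 18.3
tcp_pos: [510.2, -287.3, 70.3]
tool_rot: [2.52, 1.876, -0.0]
ft_force: [-2.1, 1.4, 7.1]
opening: 15.7
```

Contact (about +7 N). Release, then rise.

Call:
servo_tool:
  plan: "0 0 0 0 0 0 0.15;0 0 0 0 0 0 0.25;0 0 0 0 0 0 0.35;0 0 0 0 0 0 0.4;0 0 0 0 0 0 0.4;0 0 -1 0 0 0 0.4;0 0 -2 0 0 0 0.4;0 0 -3 0 0 0 0.4;0 0 -4 0 0 0 0.4;0 0 -4 0 0 0 0.4"

```text
time: 19.55
tcp_pos: [510.1, -287.2, 212.8]
tool_rot: [2.519, 1.875, 0.001]
ft_force: [1.2, -0.1, 0.1]
opening: 36.6
```

```bash
python3 look.py 9 509 -290 30 45
python3 - <<'E'
from h import *
# drawer pull position: top7 image
im=cv2.imread("pics/top7.png")
xr,yr,s=(-140,-40),(-80,80),4.5
cv2.imwrite("pics/ortho7.png",grid(ortho("top",im,507,280.5,9.3,xr,yr,32,s),xr,yr,s,10))
E
```

```text
[ 510.14802331 -287.24912276  212.7559758 ] 36.600430437503306 19.55 [ 1.15851876 -0.10790406  0.09458211] -16.67169041326568
```

View pics/both9.png

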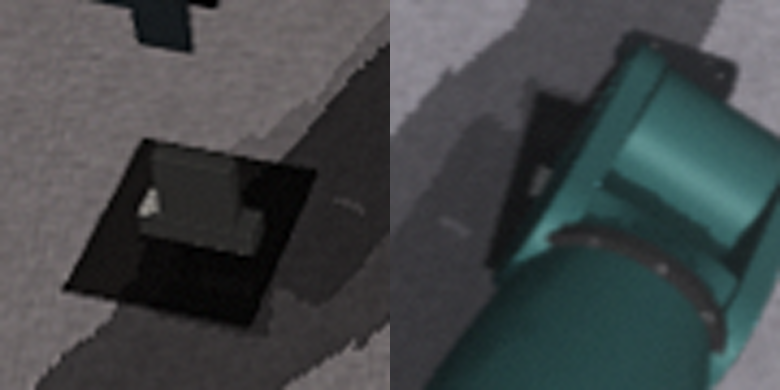

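View pics/ortho7.png

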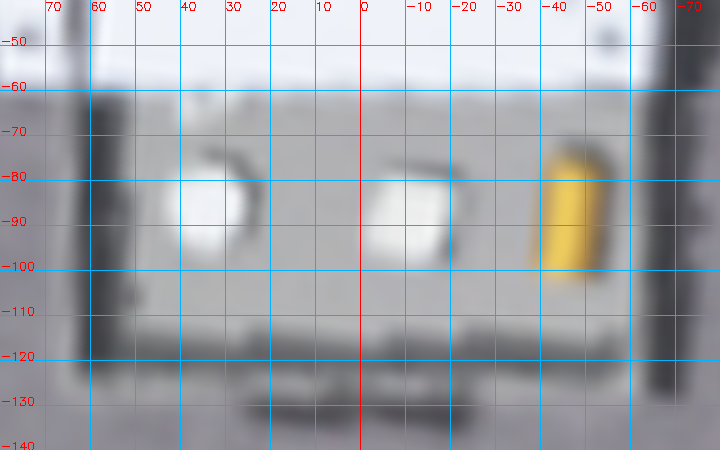

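```bash
python3 - <<'E'
from h import *
m,p,st=now(); A=pose(540,30,210,0); plan((m,p),A,7); print(); B=frame(507,280.5,9.3,[[-162,0,0]])[0]; print(B,np.hypot(*B[:2])); plan(A,pose(B[0],B[1],150,9.3),7)
E
```

```text
[ 4.47 -0.92  0.07] [ 0.001  0.    -0.042]
[ 4.51 -0.74  0.07] [ 0.001  0.    -0.042]
[ 4.53 -0.55  0.07] [ 0.001  0.    -0.042]
[ 4.55 -0.36  0.07] [ 0.001  0.    -0.042]
[ 4.56 -0.17  0.08] [ 0.001  0.    -0.042]
[4.57 0.02 0.08] [ 0.001  0.    -0.042]
[4.56 0.21 0.08] [ 0.001  0.    -0.042]

[347.12937394 254.32018098   0.        ] 430.32261933085846
[ 3.2  -2.76  0.86] [ 0.     0.    -0.023]
[ 3.27 -2.68  0.86] [ 0.     0.    -0.023]
[ 3.33 -2.6   0.86] [ 0.     0.    -0.023]
[ 3.39 -2.53  0.86] [ 0.     0.    -0.023]
[ 3.45 -2.45  0.86] [ 0.     0.    -0.023]
[ 3.5  -2.37  0.86] [ 0.     0.    -0.023]
[ 3.56 -2.28  0.86] [ 0.     0.    -0.023]
```

Call:
servo_tool:
  plan: "4.5 -0.9 0 0 0 -0.042 0.4;4.5 -0.7 0 0 0 -0.042 0;4.5 -0.6 0 0 0 -0.042 0;4.5 -0.4 0 0 0 -0.042 0;4.6 -0.2 0 0 0 -0.042 0;4.6 0 0 0 0 -0.042 0;4.6 0.2 0 0 0 -0.042 0;3.2 -2.8 0.8 0 0 -0.023 0;3.3 -2.7 0.8 0 0 -0.023 0;3.3 -2.6 0.8 0 0 -0.023 0"

```text
time: 20.9
tcp_pos: [452.1, 128.5, 186.1]
tool_rot: [2.139, 2.3, 0.001]
ft_force: [0.6, 0.3, 0.2]
opening: 0.2
```

Call:
servo_tool:
  plan: "3.4 -2.5 0.8 0 0 -0.023 0;3.5 -2.5 0.8 0 0 -0.023 0;3.5 -2.4 0.8 0 0 -0.023 0;3.6 -2.3 0.8 0 0 -0.023 0;0 0 0 0 0 0 0;0 0 0 0 0 0 0;0 0 0 0 0 0 0;0 0 0 0 0 0 0;0 0 0 0 0 0 0;0 0 0 0 0 0 0"

```text
time: 22.15
tcp_pos: [341.9, 256.4, 153.9]
tool_rot: [2.032, 2.396, -0.0]
ft_force: [0.2, 0.8, 0.2]
opening: 0.5
```

```bash
python3 look.py 10 380 265 60 45;python3 - <<'E'
from h import *
m,p,st=now(); B=frame(507,280.5,9.3,[[-162,0,44]])[0]; print(m.T@(B-p)); print(st["q"])
E
```

```text
[341.90781089 256.38335844 153.93898047] 0.49748054781523765 22.15 [0.2224301  0.81396207 0.20942926] 9.373822208386615
[ -3.01510144   4.87666518 109.93520893]
[ 5.89197526e-01  8.09467130e-02  2.30884498e+00 -2.33255831e-06
  7.51822242e-01  4.25337346e-01]
```

View pics/both10.png

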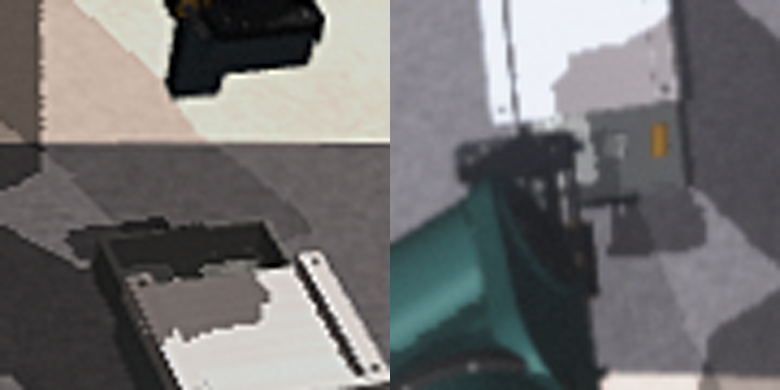

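Call:
servo_tool:
  plan: "-0.1 0.2 1.5 0 0 0 0;-0.1 0.2 1.5 0 0 0 0;-0.1 0 1.5 0 0 0 0;0 0 1.5 0 0 0 0;0 0 1.5 0 0 0 0;0 0 1.5 0 0 0 0;0 0 1.2 0 0 0 0;0 0 0.8 0 0 0 0;0 0 0 0 0 0 0;0 0 0 0 0 0 0"

```text
time: 23.5
tcp_pos: [346.4, 254.4, 44.2]
tool_rot: [2.032, 2.396, 0.001]
ft_force: [-0.3, 0.1, -0.4]
opening: 0.6
```

```bash
python3 look.py 11 380 265 40 45;python3 - <<'E'
from h import *
m,p,st=now(); B=frame(507,280.5,9.3,[[-162,0,44]])[0]; print(m.T@(B-p)); print(st["q"])
E
```

```text
[346.41451881 254.37921661  44.21042757] 0.5975944917487204 23.5 [-0.29963306  0.07118371 -0.3526301 ] 9.398258839561517
[-0.20628626  0.60578432  0.35272588]
[ 5.79139999e-01  3.30082005e-01  2.31639830e+00 -2.78248918e-05
  4.94230716e-01  4.15164659e-01]
```

View pics/both11.png

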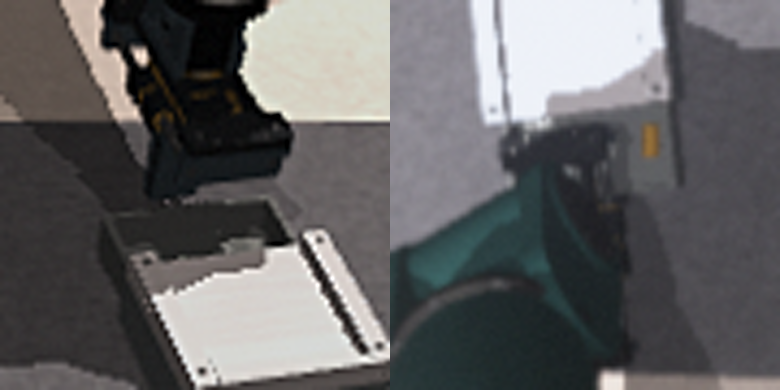

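Call:
servo_tool:
  plan: "0 0.5 0 0 0 0 0;0 0.7 0 0 0 0 0;0 0.7 0 0 0 0 0;0 0.7 0 0 0 0 0;0 0.7 0 0 0 0 0;0 0.7 0 0 0 0 0;0 0.7 0 0 0 0 0;0 0.7 0 0 0 0 0;0 0.7 0 0 0 0 0;0 0.4 0 0 0 0 0"

```text
time: 24.85
tcp_pos: [410.8, 264.9, 43.9]
tool_rot: [-2.032, -2.396, 0.0]
ft_force: [-0.8, -1.3, 0.4]
opening: 0.4
```

Call:
servo_tool:
  plan: "0 0.3 0 0 0 0 0;0 0.2 0 0 0 0 0;0 0.2 0 0 0 0 0;0 0.2 0 0 0 0 0;0 0.1 0 0 0 0 0;0 0.1 0 0 0 0 0;0 0.1 0 0 0 0 0;0 0 0 0 0 0 0;0 0 0 0 0 0 0;0 0 0 0 0 0 0"

```text
time: 26.1
tcp_pos: [422.3, 266.9, 44.0]
tool_rot: [2.032, 2.396, 0.0]
ft_force: [-0.2, 0.9, -0.3]
opening: -0.0
```

```bash
python3 look.py 12 430 270 40 45
```

```text
[422.26433134 266.89866527  43.98452405] -0.010963465573658954 26.1 [-0.22665046  0.86098199 -0.28586312] 9.397199428509891
```

View pics/both12.png

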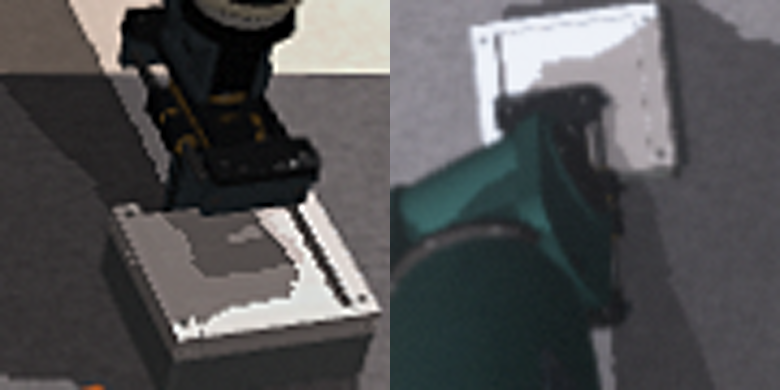

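Call:
servo_tool:
  plan: "0 0.1 0 0 0 0 0;0 0.1 0 0 0 0 0;0 0.1 0 0 0 0 0;0 0.1 0 0 0 0 0;0 0 0 0 0 0 0;0 0 0 0 0 0 0;0 0 0 0 0 0 0;0 0 0 0 0 0 0;0 0 0 0 0 0 0;0 0 0 0 0 0 0"

```text
time: 27.45
tcp_pos: [424.6, 267.1, 43.7]
tool_rot: [-2.031, -2.394, 0.005]
ft_force: [-12.5, 1.6, 9.9]
opening: 0.4
```

Call:
servo_tool:
  plan: "0 -0.5 0 0 0 0 0;0 -1 0 0 0 0 0;0 -1 0 0 0 0 0;0 -0.5 -1 0 0 0 0;0 0 -2 0 0 0 0;0 0 -3 0 0 0 0;0 0 -4 0 0 0 0;-4 0 -4 0 0 0 0;-5 0 -2 0 0 0 0;-5 1 0 0 0 0 0"

```text
time: 28.7
tcp_pos: [429.8, 125.0, 206.4]
tool_rot: [2.029, 2.395, 0.005]
ft_force: [-0.3, 1.0, -0.3]
opening: 0.5
```

Call:
servo_tool:
  plan: "-5 2 0 0 0 0 0;-5 2 0 0 0 0 0;-5 2 0 0 0 0 0;-5 1 0 0 0 0 0;-4 0 0 0 0 0 0;0 0 0 0 0 0 0;0 0 0 0 0 0 0;0 0 0 0 0 0 0;0 0 0 0 0 0 0;0 0 0 0 0 0 0"

```text
time: 29.95
tcp_pos: [537.5, -98.8, 204.0]
tool_rot: [2.031, 2.397, 0.0]
ft_force: [-0.0, 0.1, 0.4]
opening: 0.2
```

```bash
python3 look.py 13 480 278 40 42; python3 - <<'E'
from h import *
xr,yr,s=(-110,80),(-85,85),2.3
o=[grid(ortho(n,cv2.imread(f"pics/{n}13.png"),507,280.5,9.3,xr,yr,z,s),xr,yr,s) for n,z in(("top",32),("scene",50))]
cv2.imwrite("pics/ortho13.png",np.hstack(o))
E
```

```text
[537.4856656  -98.76656038 203.99678229] 0.18768081767308026 29.95 [-0.00519678  0.05185353  0.41421882] 9.439481833722635
```

View pics/ortho13.png

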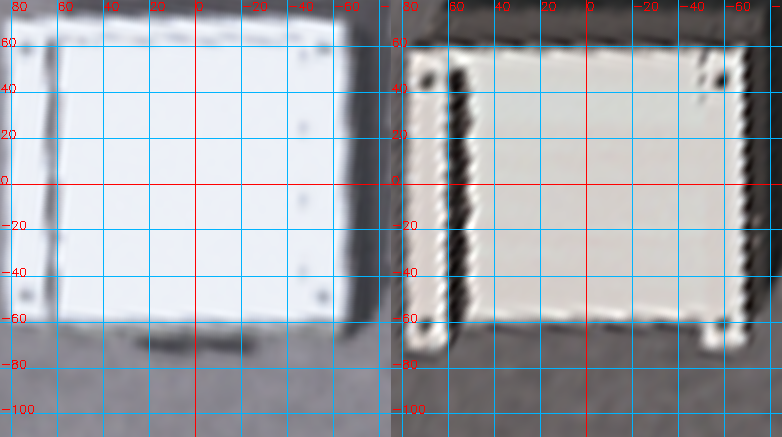

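View pics/scene13.png

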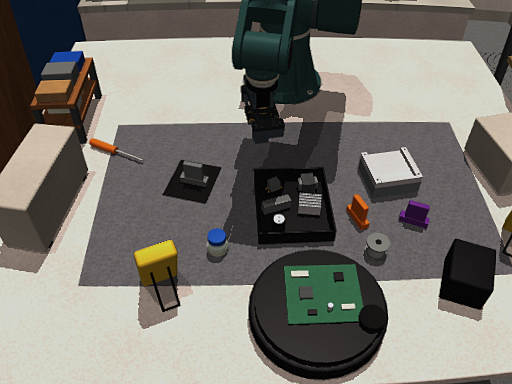

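View pics/top13.png

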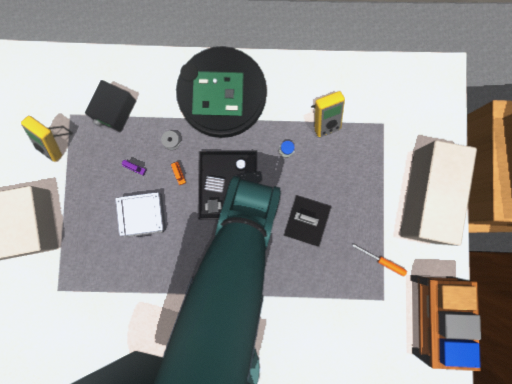

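```bash
python3 - <<'E'
from h import *
for n in("top","scene"):
    W=cloud(n,np.load(f"{n}13.npy"));q=W[(abs(W[...,0]-510)<70)&(abs(W[...,1]+288)<60)&(W[...,2]>62)&(W[...,2]<100)]
    print(n,len(q),np.median(q,0),cv2.minAreaRect(q[:,:2].astype(np.float32)))
print(env.sense()["time"]); print(order.hand_in())
E
```

```text
top 91 [ 511.52763176 -286.57493232   74.36651868] ((512.031005859375, -286.90814208984375), (59.2430305480957, 16.948837280273438), 74.62769317626953)
scene 121 [ 517.12542088 -286.76796063   71.55762867] ((515.0564575195312, -289.0357666015625), (55.289939880371094, 20.746177673339844), 76.55817413330078)
30.05
the job is handed in; nothing more can be done
None
```

I handed the job in at about 30 s of the 72 s allowed; no verdict was reported.

**What I did:** I took the grey scraper out of the bin by its rib. One stroke of it swept all four bits over the plate's front edge into the drawer. I then stood the scraper on the mat, let go, and pushed the drawer shut with the closed fingers.

**Last checks:**
- **Bits:** After the sweep the plate was empty in both views. Three bits lay in plain sight in the drawer, and the second nut showed only partly from under the plate edge. I took that one to be in the drawer from its measured height of about 20 mm.
- **Scraper:** It stands upright near the middle of the mat. The two cameras put the rib's top at about 74 mm and 72 mm; the sizes given make it 75 mm. They disagree by 2 to 3 mm on where it stands.
- **Drawer:** I have no direct picture of it seated. It resisted at about 12 N, against 1 to 2 N of sliding friction. The pull moved about 62 mm, which fits the starting opening of 60 to 70 mm. By touch the pull's face stopped about 70 mm in front of the plate's centre; by image it was about 74 mm. That fits a shut drawer, but the text does not give the shut position.
- **Other things:** In the last pictures, judged by eye, the other bin parts and the things on the bench are where they started.

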